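Oil the spring clamp, then hold its jaw open at the mark

TASK

Free up the spring-loaded tile clamp: press the nozzle cap of the spray can next to it fully down and let it spring back up, then grip the upright knob on the clamp's sliding jaw and pull the jaw open until its pointer is in line with the ridge on the index clip beside the board. The jaw springs shut if released, so finish while still gripping the knob and holding the jaw still at the mark, so that a colleague can load a tile; leave the loose tiles and the cup where they are.

Things in the scene. Friction and masses are not known exactly. Their poses are not given: they have to be found in the camera images.
- jig: the tile clamp, fixed: plywood board 280 x 130 x 15 mm with fixed jaw, front block (tops at z = 60 mm) and two guide rods along its x axis. Origin on the table, under the board, 10 mm to the -x side of its middle. x axis = line of the slide: fixed jaw and spring barrel at the +x end, away from the robot; the jaw opens along -x. Yaw varies
- jaw (a joint): sliding aluminium jaw, 46 x 100 x 40 mm (top at z = 58 mm), on the rods: metres pulled open along -x of jig, 0 = shut (as at the start), 0.075 = end stop. A spring pulls it shut: 5 N at 0, plus 0.8 N per 10 mm (about 10 N at 0.062); it snaps back when released
- knob_mid (a point): upright dark wooden knob on top of the sliding jaw, moving with it: a round post 22 mm in diameter, 50 mm high (collar 32 mm wide in its lowest 5 mm). This point is on its axis, half-way up, 83 mm above the table; foot at z = 58 mm, top at z = 108 mm. Axes as jig. The rest of the clamp stays below z = 61 mm
- jaw_pointer (a point): tip of the thin steel pointer (3 mm wide, 4 mm thick) on the +y side of the sliding jaw, 67 mm to the +y side of the knob's axis and at the same place along the slide; 50 mm above the table. Axes as jig
- mark_line (a point): the mark: top centre of the thin dark steel ridge (3 mm wide, 20 mm long across the slide, top at z = 50 mm) on the small fixed steel index clip (18 x 22 mm) by the +y edge of the board. Axes as jig. It lies 38 to 62 mm to the -x side of the shut jaw's pointer (varies); in line means the same place along x of jig
- cap (a joint): the sprung nozzle cap of the spray can: metres pressed down, 0 = up, 0.005 = fully down. The spring needs 1.5 N to start and 4.5 N to reach the bottom
- cap_top (a point): centre of the flat top of the white nozzle cap (30 mm in diameter, 16 mm high), 137 mm above the table when up. The plain aluminium can, 52 mm in diameter, is fixed upright in a holder with an 84 mm square foot, 200 to 240 mm to the -y side of the clamp; x axis = the way its nozzle points (toward the clamp)
- tile_a: loose light glazed test tile, 50 x 58 x 8 mm, on the table to the +y side of the clamp, origin at the centre of its underside; leave alone
- tile_b: loose dark blue glazed test tile, 50 x 58 x 8 mm, on the table to the +y side of the clamp, origin at the centre of its underside; leave alone
- cup: loose small terracotta cup, 65 mm in diameter and 50 mm high, on the table to the -y side of the can, origin at the centre of its underside; leave alone
There are look-alikes about, which are no part of the job. What is shaped like the part that bears cap but blue, purple or red is not meant.

How it is judged:
On the way, in this order (a step that is already met when the one before it is completed fails the run):
1. the can's nozzle cap is pressed fully down (4 mm or more) while the jaw is still shut (value of joint cap above 0.004 m and value of joint jaw below 0.01 m), for 0.1 s.
2. the cap has sprung back up and the jaw is still shut (value of joint cap below 0.001 m and value of joint jaw below 0.01 m), for 0.1 s.
At the end, for the whole second after the job is handed in: The jaw's pointer is within 5 mm of the clip's ridge along the slide, the jaw is still (under 10 mm/s), the fingers still hold the jaw by its knob (more than 3 N on it), and the can's cap is up (x of jaw_pointer in the frame of mark_line between -0.005 and 0.005 m and velocity of joint jaw between -0.01 and 0.01 m/s and contact force between the fingers and jaw above 3 N and value of joint cap below 0.001 m); the arm keeps its last pose, push and grip.
It fails at once if a loose tile or the cup is moved by more than 15 mm (distance of any of tile_a, tile_b, cup from where it was at the start of the episode above 0.015 m).
It also fails if it takes over 48 s, if anything falls off the work surface, if the arm or the gripper's body presses on something with over 40 N, if the wrist force passes 120 N, or if a joint passes its speed limit or range.

ROBOT

A 6-joint arm with a two-finger parallel gripper is mounted at the origin on a cart in front of the work surface, level with it; the furniture and walls round the work are solid. World frame = base frame: x ahead of the robot, y to its left, z up, the work surface at z = 0. Lengths are in m, angles in rad, forces in N, time in s.
With the tool pointing down it reaches from about 0.375 to 0.975 m from the base axis. Payload 3.8 kg.
Tool frame: the origin (TCP) lies at the centre of the arm's flange, where the gripper is bolted on; the fingertips stand 166 mm ahead of it and the grasp point (between the pads) lies 147 mm ahead of it; y points along the fingers, z is the direction in which the jaws open and shut, and the axes are right-handed (so a half turn about y gives the same grasp; the last joint's range is limited). The gripper opens to 88 mm and grips with 3 to 60 N. Pads are 18 mm wide; open, the fingers measure 123 mm over their backs; the gripper's body (75 mm by 187 mm) begins 45 mm behind the grasp point.
Start: joints at [1.196, 0.264, 1.604, -0, 1.274, -0.037], TCP at [0.224, 0.637, 0.405] pointing down, gripper open.
Joint ranges: [-2.63, 2.63], [-0.94, 2.18], [0.31, 2.57], [-1.31, 4.45], [0, 2.66], [-2.55, 2.55]. Speed limits (rad/s): [2.57, 2.57, 3.14, 3.14, 3.14, 3.14].

INTERFACE

Orientations are given as a 3x3 rotation matrix whose columns are the frame's x, y, z axes.
In Python, from plant import sense, snapshot, finish_job gives the robot as it stands. The module is installed in compiled form; this text tells all that it offers.
- The arm moves only by the tool move_arm, never from a script. Its argument "plan" is a list of rows, each a list of 3 entries, a list of its own where there are three numbers: the shift along the tool's x, y, z in cm, then the turn about the tool's y in degrees, then the closure, from 0 (fully open) to 1 (shut). In form: [[[x, y, z], turn, jaw], ...]. A call has 1 to 8 rows; each row shifts and turns the commanded pose from where the row before left it, along the tool's axes as they then stand; what a row does not reach is not made up. A row lasts 1/12 s, in which the tool goes at most 41.7 mm and 7.16 degrees, less where a joint would pass 70% of its speed; a pose out of reach is approached as far as the arm can. A call is refused whole if a number of a shift passes 4.17 or a number of a turn 7.16, either way. A call with a gripper value outside its range is refused whole. The fingers move at their own pace and stop on an object; "newtons" is the grip in N (left out, the last holds). Time passes only in rows, so rows that do not move let the fingers close. It gives the time, the measured TCP pose, the force and the opening at its end, in the units of the state.
- sense(): the state, without advancing time (a new reading comes with each control period).
- snapshot(name): name is "side" or "top"; returns a dict with "img" (420x560x3 uint8, blue, green, red), "K" (3x3 intrinsics, pixels), "k1" (the pictures are not rectified: a ray, as slopes to the right and down, at radius r is drawn at 1 + k1 r^2 times it, then the intrinsics apply), "R" (3x3) and "t" (3): a world point X has camera coordinates R X + t. Camera axes: x right, y down, z forward; pixel columns grow to the right and rows downward; lengths in m; the calibration is good to about 2 mm. A picture is of the moment at which its call begins. There is no depth.
- finish_job(): hands the job in, once; it reports no verdict.
The state is a dict: "time": time; "q": joint angles; "dq": joint speeds; "tau": joint torques, N m; "tool_pos": TCP position; "ee_rot": TCP orientation; "ft_force": force on the tool from outside, world axes, zero at the start; "moment": the same for the moment, N m; "opening": opening from 0.0 (shut) to 1.0 (fully open).
Only numpy, scipy, OpenCV 4.12 (cv2) and the standard library are available. Lean on these libraries where they do the work, as an engineer would, in place of code of your own. Each camera call takes 0.05 s, during which the arm holds its last target.

## Working session

There is one attempt and no reset: what is moved stays moved. The work goes in short steps, Python scripts to look and compute and a tool call to move; the robot and the scene stay as the last step left them, time stands still between calls to the robot, and variables do not carry over. Pictures are saved under pics/ and viewed, and the job is handed in when it is done.

Besides the shell and the picture viewer there is one more tool, called as name(argument=value, ...), one argument or row to a line, values as JSON. move_arm: Moves the arm, as the interface text tells. Its arguments: {"type":"object","properties":{"plan":{"type":"array"},"newtons":{"type":"number"}},"required":["plan"]}

```bash
mkdir -p pics; python3 - <<'E'
from plant import sense,snapshot
import cv2,pickle
s=sense()
for k in s: print(k,s[k])
d={}
for n in("side","top"):
    p=snapshot(n); d[n]=p; cv2.imwrite(f"pics/{n}0.png",p["img"]); print(n,p["K"],p["k1"],p["R"],p["t"])
pickle.dump(d,open("s0.pkl","wb"))
E
```

```text
time 0.0
q [ 1.19607619e+00  2.64742259e-01  1.60530378e+00 -5.06584008e-05
  1.27369133e+00 -3.69161631e-02]
dq [-3.96490383e-04  4.33330500e-05  1.40348273e-03 -1.08312949e-03
  1.45699829e-03 -1.51925334e-04]
tau [ 4.70517218e-03 -5.02103841e+01 -3.56882608e+01  7.32371723e-02
  2.91116367e-02 -1.96339165e-04]
tool_pos [0.22360856 0.63654711 0.40343287]
ee_rot [[ 9.43489658e-01 -7.39913514e-04  3.31401142e-01]
 [-3.31401967e-01 -2.01362178e-03  9.43487510e-01]
 [-3.07826017e-05 -9.99997699e-01 -2.14504012e-03]]
ft_force [-1.30944866  0.56761132 -0.19324493]
moment [-0.02212837  0.00827808  0.00816736]
opening 1.0001829724311389
side [[544.39674651   0.         276.14789319]
 [  0.         544.39674651 212.7116174 ]
 [  0.           0.           1.        ]] -0.08168574915865431 [[-0.99433368 -0.10615025  0.00571513]
 [-0.05421405  0.4601225  -0.88619869]
 [ 0.09144056 -0.88148705 -0.46327013]] [0.52530617 0.16256298 1.20062535]
top [[448.27978309   0.         275.36131833]
 [  0.         448.27978309 213.59759277]
 [  0.           0.           1.        ]] -0.016393770490142952 [[-0.01848297 -0.9998254   0.0027462 ]
 [-0.98233187  0.01764784 -0.1863133 ]
 [ 0.18623231 -0.0061413  -0.98248654]] [-0.04691564  0.54882642  1.33135666]
```

View pics/side0.png

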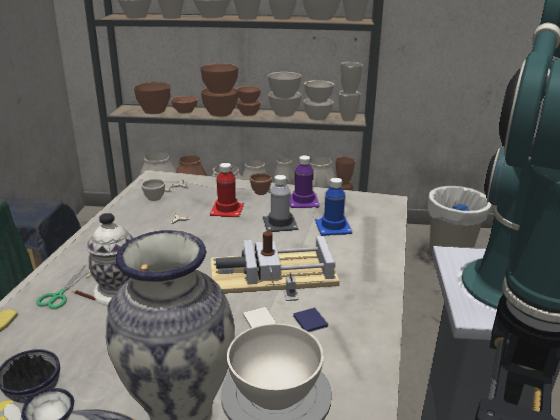

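View pics/top0.png

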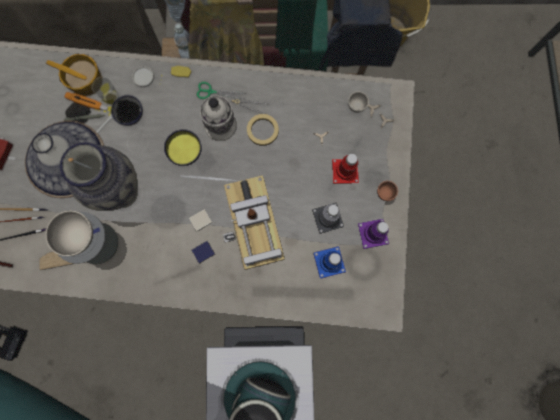

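Side view: the grey can is at about (280,190), with red, purple and blue look-alikes round it. The clamp's knob is at (267,243) and the clip at (291,290). Top view: knob (252,213), clip (230,237), grey can cap (334,208). I'll zoom in next.

```bash
python3 - <<'E'
import pickle,cv2
d=pickle.load(open("s0.pkl","rb"))
a=d["side"]["img"][160:340,195:375]; b=d["top"]["img"][140:280,180:410]
cv2.imwrite("pics/sc.png",cv2.resize(a,None,fx=3.3,fy=3.3,interpolation=cv2.INTER_CUBIC))
cv2.imwrite("pics/tc.png",cv2.resize(b,None,fx=3.4,fy=3.4,interpolation=cv2.INTER_CUBIC))
E
```

```text
(no output)
```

View pics/sc.png

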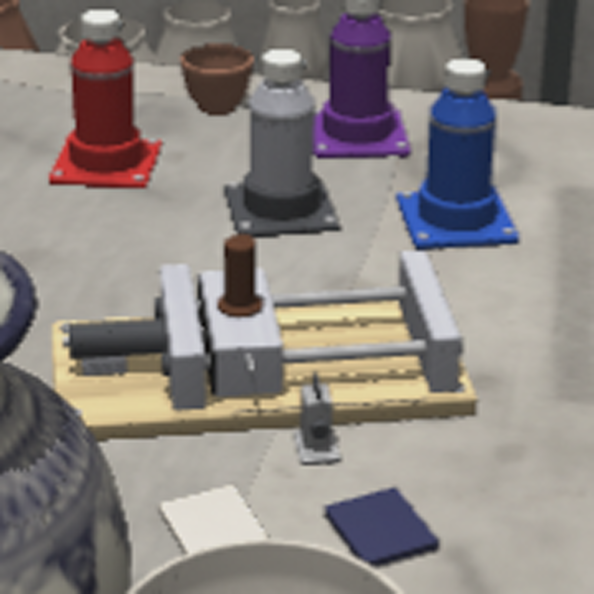

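View pics/tc.png

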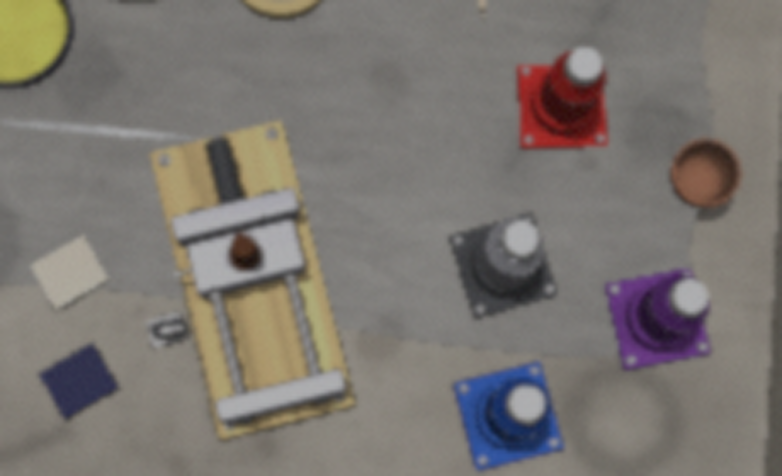

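Grey can cap is at about (281,57) in the side crop and (520,237) in the top crop. The knob top is at (240,241) in the side crop. Next come helpers, colour masks, and a closer look at the clip and pointer.

```bash
cat > h.py <<'E'
import numpy as np,cv2,pickle
def dist(p): return np.array([p["k1"],0,0,0,0.])
def ray(p,uv):
    n=cv2.undistortPoints(np.array([[uv]],float),p["K"],dist(p))[0,0]
    d=p["R"].T@np.array([n[0],n[1],1]); return -p["R"].T@p["t"],d/np.linalg.norm(d)
def plane(p,uv,z):
    o,d=ray(p,uv); return o+d*(z-o[2])/d[2]
def tri(p1,a,p2,b):
    o1,d1=ray(p1,a);o2,d2=ray(p2,b)
    s=np.linalg.lstsq(np.c_[d1,-d2],o2-o1,rcond=None)[0]
    A=o1+s[0]*d1;B=o2+s[1]*d2; return (A+B)/2,np.linalg.norm(A-B)
def proj(p,X):
    return cv2.projectPoints(np.array(X,float).reshape(-1,3),cv2.Rodrigues(p["R"])[0],p["t"],p["K"],dist(p))[0][:,0]
E
python3 - <<'E'
import pickle,cv2
from h import *
d=pickle.load(open("s0.pkl","rb"));S,T=d["side"],d["top"]
def f(uv,s,o): return [(uv[0]+.5)/s-.5+o[0],(uv[1]+.5)/s-.5+o[1]]
fs=lambda uv:f(uv,3.3,(195,160)); ft=lambda uv:f(uv,3.4,(180,140))
# cap
def comp(p,m,x0,y0,x1,y1):
    m2=np.zeros_like(m);m2[y0:y1,x0:x1]=m[y0:y1,x0:x1]
    n,l,st,c=cv2.connectedComponentsWithStats(m2); 
    for i in range(1,n):
        if st[i,4]>8: print(st[i],c[i])
for n,p,b in(("S",S,(268,165,295,192)),("T",T,(322,195,348,220))):
    g=cv2.cvtColor(p["img"],cv2.COLOR_BGR2GRAY); print(n);comp(p,(g>165).astype(np.uint8),*b)
print("cap T z.137",plane(T,ft((520,237)),.137),"S",plane(S,fs((281,57)),.137))
print("foot corners T z0",*[plane(T,ft(c),0.)[:2] for c in((455,238),(535,215),(555,292),(479,315))])
print("knob S",plane(S,fs((240,241)),.108),"T",plane(T,ft((240,246)),.108))
for c in((152,154),(281,122),(354,403),(223,437)): print("board",plane(T,ft(c),.015))
print("ridge S",plane(S,fs((316,377)),.05),"T",plane(T,ft((172,329)),.05))
# zooms
a=S["img"][260:305,240:320];b=T["img"][190:255,215:295]
cv2.imwrite("pics/sz.png",cv2.resize(a,None,fx=10,fy=10,interpolation=cv2.INTER_NEAREST))
cv2.imwrite("pics/tz.png",cv2.resize(b,None,fx=9,fy=9,interpolation=cv2.INTER_NEAREST))
E
```

```text
S
[275 175  11   5  43] [280.02325581 176.74418605]
[271 183   3   5  10] [272.  184.8]
[288 185   6   7  23] [290.95652174 187.52173913]
T
[330 206   7   8  45] [332.93333333 209.44444444]
cap T z.137 [ 0.54124099 -0.22244514  0.137     ] S [ 0.54356223 -0.22313387  0.137     ]
foot corners T z0 [ 0.56837332 -0.17974085] [ 0.5892088  -0.25628058] [ 0.51508145 -0.27179814] [ 0.49460976 -0.19967081]
knob S [0.54669296 0.01387286 0.108     ] T [0.54334362 0.01768577 0.108     ]
board [0.65128985 0.10469403 0.015     ]
board [ 0.68033834 -0.01737119  0.015     ]
board [ 0.41325338 -0.08066421  0.015     ]
board [0.38447616 0.03933302 0.015     ]
ridge S [0.48951413 0.08188071 0.05      ] T [0.4796486  0.08241633 0.05      ]
```

View pics/sz.png

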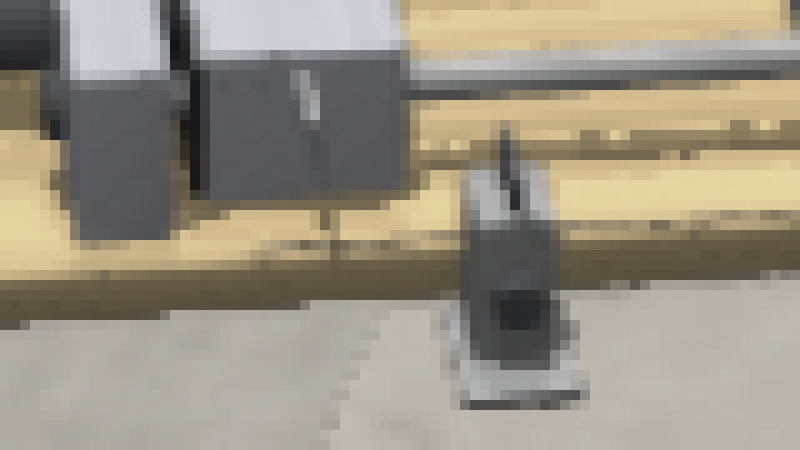

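View pics/tz.png

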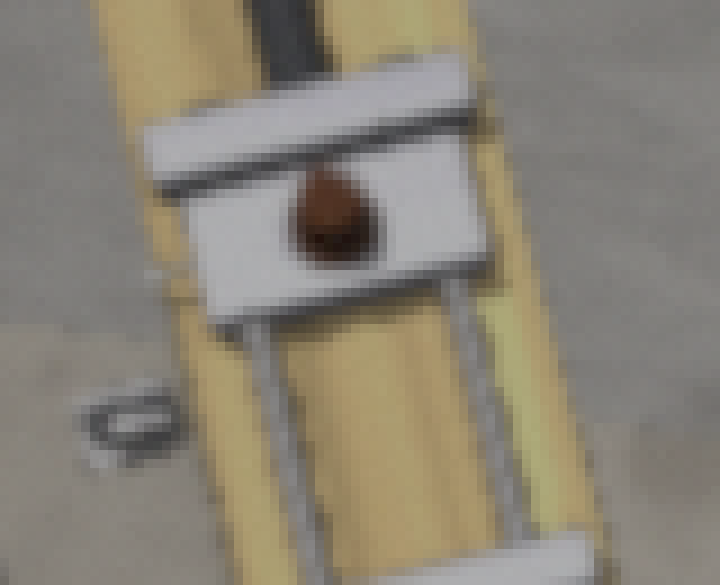

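```bash
python3 - <<'E'
from h import *
d=pickle.load(open("s0.pkl","rb"));S,T=d["side"],d["top"]
yaw=np.deg2rad(13.6);ex=np.array([np.cos(yaw),np.sin(yaw)]);ey=np.array([-ex[1],ex[0]])
o=np.array([.5226,.0091])
J=lambda P:(np.array([(P[:2]-o)@ex,(P[:2]-o)@ey])*1000).round(1)
zs=lambda c:(c[0]/10-.5+240,c[1]/10-.5+260); zt=lambda c:(c[0]/9-.5+215,c[1]/9-.5+190)
for n,c,z in(("ptr base",(303,70),.052),("ptr tip",(313,125),.052),("ridge far",(505,130),.05),("ridge near",(518,212),.05),("jaw +x corner",(193,50),.058),("jaw -x cor",(403,55),.058)):
    P=plane(S,zs(c),z);print(n,P.round(4),J(P))
for n,c,z in(("ptr tip",(152,272),.05),("ridge",(133,425),.05),("jaw c1",(185,195),.058),("jaw c2",(212,325),.058),("jaw c3",(490,262),.058),("jaw c4",(470,125),.058),("knob foot",(337,225),.06)):
    P=plane(T,zt(c),z);print("T",n,P.round(4),J(P))
P=plane(S,(240/3.3+194.65,241/3.3+159.65),.108);print("knobtop S",J(P))
P,e=tri(S,(280.3,176.5),T,(520/3.4+179.65,237/3.4+139.65));print("cap",P,e)
E
python3 - <<'E'
import cv2,sys
sys.path.insert(0,'.')
from h import *
d=pickle.load(open("s0.pkl","rb"));S,T=d["side"],d["top"]
a=S["img"][170:235,262:300];b=T["img"][195,:]
a=cv2.resize(a,None,fx=9,fy=9,interpolation=cv2.INTER_NEAREST);b=cv2.resize(T["img"][190:240,305:350],None,fx=9,fy=9,interpolation=cv2.INTER_NEAREST)
c=cv2.resize(S["img"][225:275,250:285],None,fx=2,fy=2)
h=max(a.shape[0],b.shape[0]);w=np.zeros((h,a.shape[1]+b.shape[1],3),np.uint8);w[:a.shape[0],:a.shape[1]]=a;w[:b.shape[0],a.shape[1]:]=b
cv2.imwrite("pics/can.png",w)
E
```

```text
ptr base [0.5358 0.0617 0.052 ] [25.2 48. ]
ptr tip [0.5312 0.0825 0.052 ] [25.6 69.3]
ridge far [0.4908 0.0767 0.05  ] [-15.   73.2]
ridge near [0.4856 0.1067 0.05  ] [-13.  103.6]
jaw +x corner [0.559  0.0657 0.058 ] [48.7 46.5]
jaw -x cor [0.5141 0.0625 0.058 ] [ 4.3 53.9]
T ptr tip [0.5314 0.0789 0.05  ] [25.  65.7]
T ridge [0.4787 0.0853 0.05  ] [-24.7  84.4]
T jaw c1 [0.5565 0.0668 0.058 ] [46.5 48.2]
T jaw c2 [0.5114 0.0578 0.058 ] [ 0.5 49.9]
T jaw c3 [ 0.5314 -0.0369  0.058 ] [ -2.3 -46.8]
T jaw c4 [ 0.5792 -0.0308  0.058 ] [ 45.6 -52.1]
T knob foot [0.5448 0.0149 0.06  ] [22.9  0.5]
knobtop S [24.5 -1. ]
cap [ 0.54158918 -0.22225804  0.13851014] 0.0012845269267161828
```

View pics/can.png

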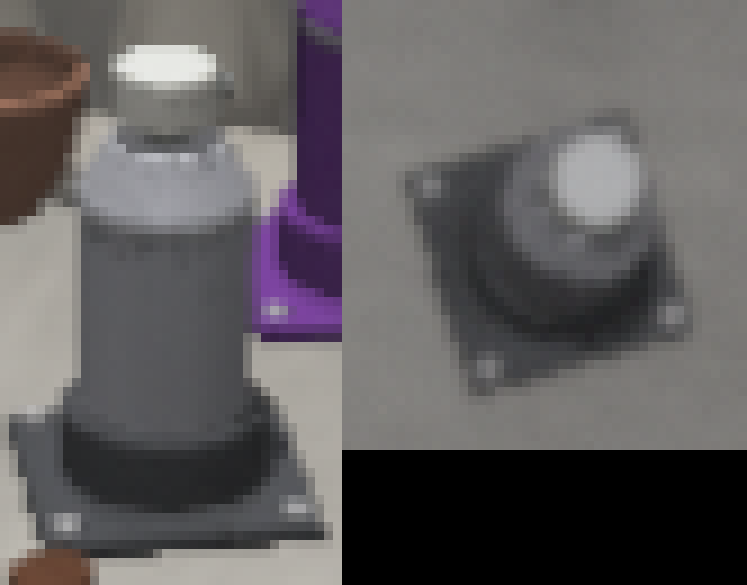

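```bash
python3 - <<'E'
from h import *
d=pickle.load(open("s0.pkl","rb"));S,T=d["side"],d["top"]
g=cv2.cvtColor(T["img"],cv2.COLOR_BGR2GRAY);print(g[230:244,222:238])
g=cv2.cvtColor(S["img"],cv2.COLOR_BGR2GRAY);print(g[270:300,283:300])
yaw=np.deg2rad(13.6);ex=np.array([np.cos(yaw),np.sin(yaw),0]);ey=np.array([-ex[1],ex[0],0]);o=np.array([.5226,.0091,0])
for x in(-13,-15,-17):
  L=[o+x/1000*ex+y/1000*ey+np.array([0,0,.05]) for y in(73,93)]
  print(x,proj(S,L).round(1).tolist(),proj(T,L).round(1).tolist())
E
```

```text
[[127 130 132 132 131 133 133 134 132 131 131 129 120 122 138 151]
 [127 129 131 132 132 131 131 133 134 128 128 127 123 117 132 149]
 [128 131 133 131 131 126 128 137 141 137 129 117 119 111 121 144]
 [131 135 138 137 138 135 135 138 132 120 113 101 110 108 122 145]
 [136 141 143 138 129 115 111 109 100  85  81  79  94 108 122 142]
 [133 133 124 105  93  88  99 100  98 100 101  92  82  99 117 138]
 [129 121 106  80  79 109 134 138 134 129 127 111  83  89 111 127]
 [127 121 108  80  88 123 143 138 122 105  95  84  72  84 101 123]
 [128 130 127  94  79  93  99  92  83  66  64  64  75  89 108 122]
 [131 133 137 123 104  93  85  73  69  68  70  79  92 103 117 122]
 [133 131 135 143 142 133 117  90  84  88  89  96 115 121 121 118]
 [132 125 124 141 146 134 112  94 102 117 119 119 126 128 120 112]
 [132 128 123 125 135 133 124 121 123 128 129 129 129 128 123 115]
 [132 131 129 127 131 133 130 131 133 132 131 130 129 128 127 119]]
[[168 190 189 188 189 189 188 189 191 190 190 189 189 191 191 193 195]
 [193 195 194 194 194 193 192 191 190 188 187 186 185 185 183 183 182]
 [182 181 181 179 1
[... 1479 characters left out ...]
66 180 136  72  76  72  67  66  66  66  66  86 100 134 180 181]
 [184 172 163 151  86  76  72  67  67  67  66  69  88 125 163 182 182]
 [183 168 150 158 104  76  73  66  66  68  71  77 131 164 161 183 183]
 [184 162 140 178 161 146 139  88  88  88  88  88 134 182 186 185 185]
 [185 172 160 176 171 162 163 160 161 160 160 166 176 179 173 173 184]
 [182 182 173 167 177 172 163 163 163 163 162 170 182 182 168 161 184]
 [182 182 164 148 179 174 162 141 130 123 109 104  95  84  82 137 183]]
-13 [[289.1, 272.5], [290.5, 277.8]] [[232.0, 232.1], [225.7, 233.8]]
-15 [[290.0, 272.4], [291.4, 277.8]] [[232.2, 232.8], [225.8, 234.4]]
-17 [[290.9, 272.4], [292.4, 277.7]] [[232.3, 233.4], [226.0, 235.0]]
```

The views agree on these positions:
- **Cap:** about (0.5415, -0.222).
- **Jig yaw:** about 13.6°.
- **Knob:** about (0.546, 0.015).
- **Mark:** about 41 mm to the -x side of the pointer.

First I turn the tool so that its z lies along the slide, with the fingers shut.

move_arm(
  plan=[
    [[0,0,0],7.13,1],
    [[0,0,0],7.13,1],
    [[0,0,0],7.13,1],
    [[0,0,0],7.13,1],
    [[0,0,0],7.13,1],
    [[0,0,0],7.13,1],
    [[0,0,0],7.13,1],
    [[0,0,0],7.13,1],
  ],
  newtons=40,
)

```text
time: 0.77
tool_pos: [0.2236, 0.6367, 0.4039]
ee_rot: [[0.229, -0.001, 0.973], [-0.973, -0.001, 0.229], [0.001, -1.0, -0.001]]
ft_force: [-0.5, -0.2, -0.2]
opening: 0.42
```

move_arm(
  plan=[
    [[4.1,0,0.5],0,1],
    [[4.1,0,0.5],0,1],
    [[4.1,0,0.5],0,1],
    [[4.1,0,0.5],0,1],
    [[4.1,0,0.5],0,1],
    [[4.1,0,0.5],0,1],
    [[4.1,0,0.5],0,1],
    [[4.1,0,0.5],0,1],
  ],
)

```text
time: 1.43
tool_pos: [0.3397, 0.3255, 0.4043]
ee_rot: [[0.236, -0.0, 0.972], [-0.972, -0.0, 0.236], [0.0, -1.0, -0.0]]
ft_force: [0.9, -0.3, -0.3]
opening: 0.008
```

move_arm(
  plan=[
    [[4.1,0,0.5],0,1],
    [[4.1,0,0.5],0,1],
    [[4.1,0,0.5],0,1],
    [[4.1,0,0.5],0,1],
    [[4.1,0,0.5],0,1],
    [[4.1,0,0.5],0,1],
    [[4.1,0,0.5],0,1],
    [[4.1,0,0.5],0,1],
  ],
)

```text
time: 2.1
tool_pos: [0.4557, 0.016, 0.4046]
ee_rot: [[0.235, 0.0, 0.972], [-0.972, 0.0, 0.235], [-0.0, -1.0, 0.0]]
ft_force: [1.2, 0.5, 1.0]
opening: 0.005
```

move_arm(
  plan=[
    [[4.1,0,0.5],0,1],
    [[4.1,0,0.5],0,1],
    [[4.1,0,0.5],0,1],
    [[4.1,0,0.5],0,1],
    [[4.1,0,0.5],0,1],
    [[3,0,0.2],0,1],
    [[0,0,0],0,1],
    [[0,0,0],0,1],
  ],
)

```text
time: 2.77
tool_pos: [0.5372, -0.2054, 0.4038]
ee_rot: [[0.232, -0.002, 0.973], [-0.973, 0.001, 0.232], [-0.001, -1.0, -0.001]]
ft_force: [0.2, 0.6, 0.2]
opening: 0.004
```

move_arm(
  plan=[
    [[1.7,0,0],0,1],
    [[0,3,0],0,1],
    [[0,3,0],0,1],
    [[0,2.5,0],0,1],
    [[0,0,0],0,1],
    [[0,0,0],0,1],
  ],
)

```text
time: 3.27
tool_pos: [0.5405, -0.2194, 0.3182]
ee_rot: [[0.237, -0.004, 0.972], [-0.972, 0.002, 0.237], [-0.003, -1.0, -0.003]]
ft_force: [0.0, -1.1, 0.9]
opening: 0.003
```

```bash
cat > cap.py <<'E'
import sys
from h import *
from plant import sense,snapshot
s=sense();print(s["time"],s["tool_pos"].round(4) if hasattr(s["tool_pos"],'round') else s["tool_pos"],s["ft_force"],s["opening"])
n=sys.argv[1];S=snapshot("side");T=snapshot("top");pickle.dump({"side":S,"top":T},open(n+".pkl","wb"))
a=[int(v) for v in sys.argv[2].split(",")];b=[int(v) for v in sys.argv[3].split(",")]
f=lambda p,c:cv2.resize(p["img"][c[1]:c[3],c[0]:c[2]],(396,int(396*(c[3]-c[1])/(c[2]-c[0]))),interpolation=cv2.INTER_CUBIC)
A,B=f(S,a),f(T,b);w=np.zeros((max(len(A),len(B)),792,3),np.uint8);w[:len(A),:396]=A;w[:len(B),396:]=B
cv2.imwrite(f"pics/{n}.png",w)
E
python3 cap.py c1 240,120,330,230 290,160,380,250
```

```text
3.2667 [ 0.5405 -0.2194  0.3182] [ 0.01458773 -1.08200223  0.93293461] 0.00283150072090138
```

View pics/c1.png

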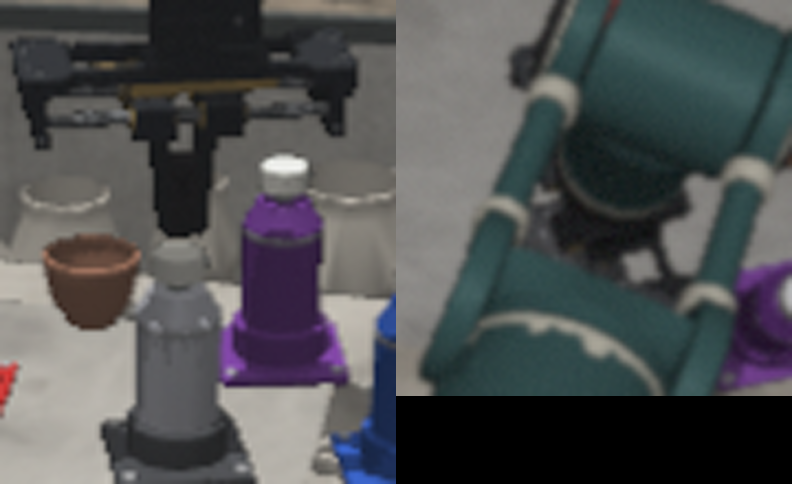

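The shut fingertips are centred over the grey cap, at (182,235) in the crop with the cap at (180,255). I'll press down slowly.

move_arm(
  plan=[
    [[0,1,0],0,1],
    [[0,0.4,0],0,1],
    [[0,0,0],0,1],
    [[0,0,0],0,1],
  ],
)

```text
time: 3.7
tool_pos: [0.5413, -0.2204, 0.3058]
ee_rot: [[0.235, -0.0, 0.972], [-0.972, -0.0, 0.235], [-0.0, -1.0, -0.0]]
ft_force: [-0.2, 1.5, 0.6]
opening: 0.009
```

move_arm(
  plan=[
    [[0,0.3,0],0,1],
    [[0,0.2,0],0,1],
    [[0,0,0],0,1],
    [[0,0,0],0,1],
  ],
)

```text
time: 4.03
tool_pos: [0.5417, -0.2207, 0.3013]
ee_rot: [[0.235, 0.001, 0.972], [-0.972, -0.001, 0.235], [0.001, -1.0, 0.001]]
ft_force: [0.9, -0.3, 2.9]
opening: 0.009
```

move_arm(
  plan=[
    [[0,0.3,0],0,1],
    [[0,0.2,0],0,1],
    [[0,0,0],0,1],
    [[0,0,0],0,1],
    [[0,0,0],0,1],
  ],
)

```text
time: 4.45
tool_pos: [0.5417, -0.2207, 0.2983]
ee_rot: [[0.235, 0.002, 0.972], [-0.972, -0.001, 0.235], [0.001, -1.0, 0.001]]
ft_force: [-3.1, 1.9, 13.1]
opening: 0.004
```

```bash
python3 cap.py c2 240,120,330,230 290,160,380,250
```

```text
4.45 [ 0.5417 -0.2207  0.2983] [-3.12307457  1.93231835 13.12006198] 0.003942358205473824
```

View pics/c2.png

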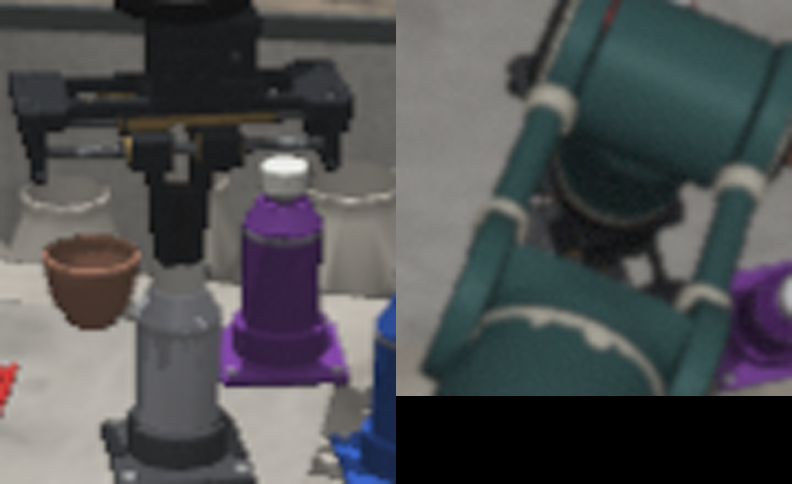

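The fingertips are on the cap and the force is 13 N, so it has bottomed (force to bottom is 4.5 N). Now I lift off and go over the knob with the gripper open.

move_arm(
  plan=[
    [[0,-1,0],0,1],
    [[0,-2,0],0,1],
    [[0,-3,0],0,1],
    [[0,0,0],0,0.3],
    [[-4,0,1],0,0],
    [[-4,0,1],0,0],
    [[-4,0,1],0,0],
    [[-4,0,1],0,0],
  ],
)

```text
time: 5.22
tool_pos: [0.5418, -0.0543, 0.3548]
ee_rot: [[0.234, -0.001, 0.972], [-0.972, 0.0, 0.234], [-0.0, -1.0, -0.001]]
ft_force: [0.0, 0.5, -0.5]
opening: 0.358
```

move_arm(
  plan=[
    [[-4,0,1],0,0],
    [[-2.8,0,1],0,0],
    [[0,0,0],0,0],
    [[0,0,0],0,0],
    [[0,0,0],0,0],
  ],
)

```text
time: 5.63
tool_pos: [0.5457, 0.015, 0.355]
ee_rot: [[0.236, -0.001, 0.972], [-0.972, -0.001, 0.236], [0.0, -1.0, -0.001]]
ft_force: [-0.1, -0.8, -0.5]
opening: 0.74
```

```bash
python3 cap.py c3 200,120,340,310 205,150,375,270
```

```text
5.6333 [0.5457 0.015  0.355 ] [-0.09468649 -0.81402043 -0.52222775] 0.7404450158715308
```

View pics/c3.png

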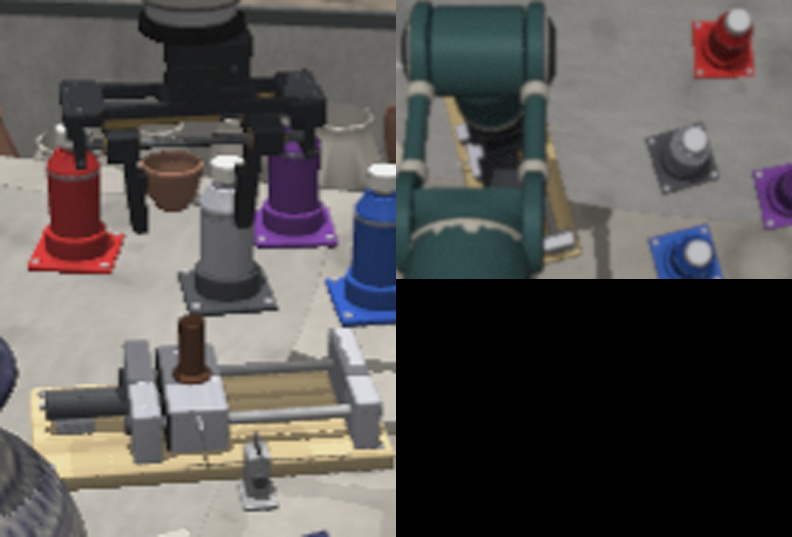

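The cap is up again and the jaw is still shut. The open fingers straddle the knob, both at about column 192 of the crop. Now I go down and grip.

move_arm(
  plan=[
    [[0,3,0],0,0],
    [[0,3,0],0,0],
    [[0,3,0],0,0],
    [[0,2,0],0,0],
    [[0,1,0],0,0],
    [[0,0,0],0,0],
    [[0,0,0],0,0],
  ],
)

```text
time: 6.32
tool_pos: [0.5462, 0.0143, 0.2358]
ee_rot: [[0.234, -0.001, 0.972], [-0.972, -0.0, 0.234], [-0.0, -1.0, -0.001]]
ft_force: [-0.1, 0.4, -0.0]
opening: 1.0
```

```bash
python3 cap.py c4 220,180,340,310 205,150,375,270
```

```text
6.3167 [0.5462 0.0143 0.2358] [-0.10222596  0.38358167 -0.02798789] 1.0004517205939214
```

View pics/c4.png

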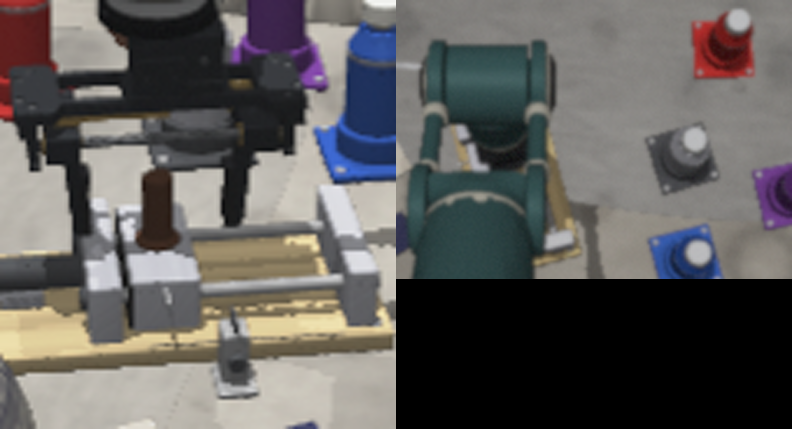

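The fingers straddle the knob at crop columns 80 and 235, with the knob at 157. Nothing is touching, so I close with 45 N.

move_arm(
  plan=[
    [[0,0,0],0,1],
    [[0,0,0],0,1],
    [[0,0,0],0,1],
    [[0,0,0],0,1],
    [[0,0,0],0,1],
    [[0,0,0],0,1],
    [[0,0,0],0,1],
    [[0,0,0],0,1],
  ],
  newtons=45,
)

```text
time: 7.08
tool_pos: [0.5459, 0.0153, 0.2356]
ee_rot: [[0.235, -0.0, 0.972], [-0.972, -0.0, 0.235], [-0.0, -1.0, -0.0]]
ft_force: [0.0, 0.6, -0.0]
opening: 0.421
```

move_arm(
  plan=[
    [[0,0,0],0,1],
    [[0,0,0],0,1],
    [[0,0,0],0,1],
    [[0,0,0],0,1],
  ],
)

```text
time: 7.42
tool_pos: [0.5458, 0.0152, 0.2356]
ee_rot: [[0.235, -0.001, 0.972], [-0.972, -0.0, 0.235], [-0.0, -1.0, -0.001]]
ft_force: [-1.7, -0.5, 1.1]
opening: 0.234
```

move_arm(
  plan=[
    [[0,0,0],0,1],
    [[0,0,-0.3],0,1],
    [[0,0,-0.5],0,1],
    [[0,0,-0.6],0,1],
    [[0,0,-0.6],0,1],
    [[0,0,-0.5],0,1],
    [[0,0,-0.5],0,1],
    [[0,0,0],0,1],
  ],
)

```text
time: 8.08
tool_pos: [0.5173, 0.0084, 0.2357]
ee_rot: [[0.235, 0.004, 0.972], [-0.972, 0.001, 0.235], [0.0, -1.0, 0.004]]
ft_force: [6.2, 2.2, -7.3]
opening: 0.232
```

move_arm(
  plan=[
    [[0,0,-0.4],0,1],
    [[0,0,-0.4],0,1],
    [[0,0,-0.3],0,1],
    [[0,0,0],0,1],
    [[0,0,0],0,1],
    [[0,0,0],0,1],
    [[0,0,0],0,1],
  ],
)

```text
time: 8.67
tool_pos: [0.5073, 0.0061, 0.2357]
ee_rot: [[0.235, 0.005, 0.972], [-0.972, 0.001, 0.235], [-0.0, -1.0, 0.005]]
ft_force: [8.0, 3.1, -8.3]
opening: 0.232
```

```bash
python3 cap.py c5 250,220,320,310 205,180,265,260; python3 - <<'E'
from h import *
S=pickle.load(open("c5.pkl","rb"))["side"]
cv2.imwrite("pics/c5z.png",cv2.resize(S["img"][258:300,262:312],None,fx=13,fy=13,interpolation=cv2.INTER_NEAREST))
E
```

```text
8.6667 [0.5073 0.0061 0.2357] [ 7.99896193  3.12488354 -8.25655787] 0.23216819296561503
```

View pics/c5.png

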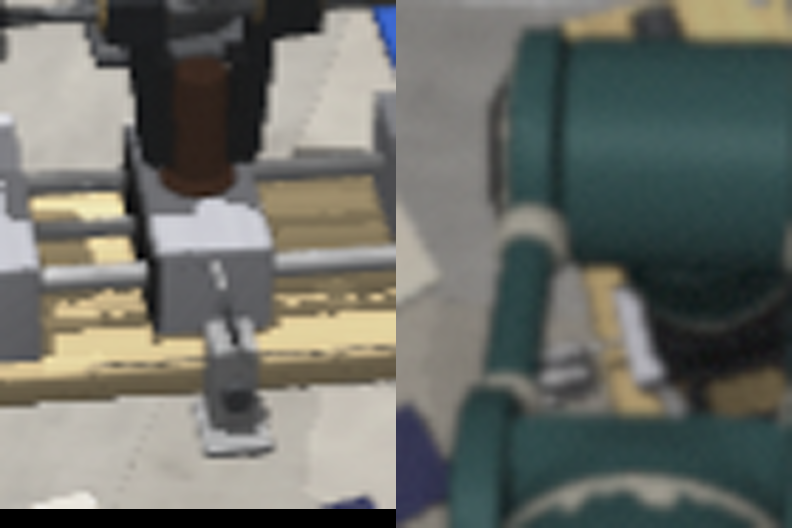

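View pics/c5z.png

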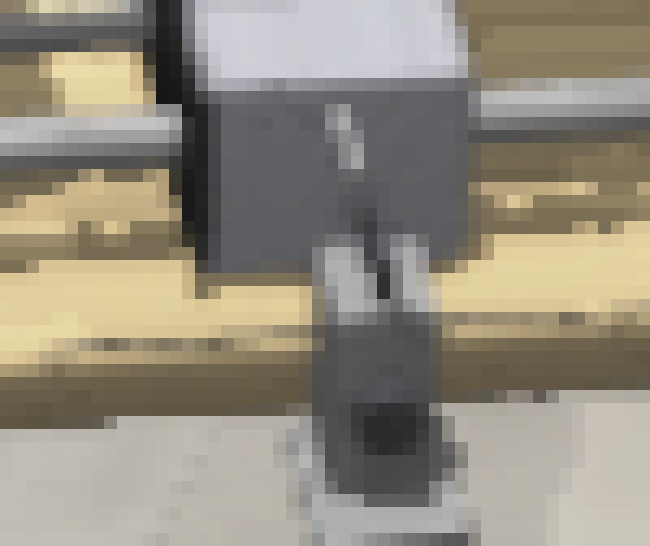

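```bash
python3 - <<'E'
from h import *
d=pickle.load(open("c5.pkl","rb"));S=d["side"]
g=cv2.cvtColor(S["img"],cv2.COLOR_BGR2GRAY);print("cols 284-296 rows 264-282");print(g[264:283,284:297])
for yd in(13.6,):
  yaw=np.deg2rad(yd);ex=np.array([np.cos(yaw),np.sin(yaw)]);ey=np.array([-ex[1],ex[0]]);o=np.array([.5226,.0091])
  z=lambda c:(c[0]/13-.5+262,c[1]/13-.5+258)
  for n,c in(("pb",(337,104)),("pt",(356,169)),("r far",(363,187)),("r mid",(370,220)),("r q",(377,260))):
    P=plane(S,z(c),.05)[:2]-o;print(n,z(c),(P@ex*1000).round(1),(P@ey*1000).round(1))
E
```

```text
cols 284-296 rows 264-282
[[151 147 143 138 135 133 130 128 124 120 119 118 116]
 [106 105 104 102 101 101 100 100  97  98  98  97  97]
 [ 94  93  96 128 150  99  98  97  97  98  98  97  96]
 [ 98  92  91 139 167 109  96  97  99  97  96  96  98]
 [ 97  97  95 114 141 131  96  98  97  96  96  97  97]
 [ 96  96  98  96 133 155  97  96  95  95  96  96  96]
 [ 97  97  97  90 132 162  97  95  94  95  95  96  95]
 [ 96  97  96  94  99 103  92  95  94  96  96  95  94]
 [ 96  96  94  95  92  87  88  90  95  95  93  94  93]
 [ 96  94  94  93  86  83  83  90  94  94  93  94  93]
 [ 94  93  94  91  84  77  71  90  93  93  93  93  94]
 [ 93  94  94  92  89  72  62  84  86  93  92  93  92]
 [ 94  94 100 113 118 104  69  98 124 143 109  93  92]
 [ 93  91 125 167 168 142  66  96 147 170 145  91  94]
 [ 92  87 126 174 176 154  88  63 127 173 150 100 113]
 [112 106 122 165 176 174 141  49 122 177 173 179 201]
 [199 181 135 147 175 173 144  48 121 177 181 196 208]
 [207 188 125 129 177 175 161 123 109 146 174 186 203]
 [201 183 122 110 144 133 117 101  83  90 100 118 133]]
pb (287.4230769230769, 265.5) -13.6 45.7
pt (288.88461538461536, 270.5) -13.8 65.4
r far (289.4230769230769, 271.88461538461536) -14.1 70.7
r mid (289.96153846153845, 274.4230769230769) -13.8 80.4
r q (290.5, 277.5) -13.2 91.8
```

The jaw is held. The pointer is at jig x of about -13.8 mm and the ridge at about -14.8 mm, so one more millimetre and then hold still.

move_arm(
  plan=[
    [[0,0,-0.1],0,1],
    [[0,0,0],0,1],
    [[0,0,0],0,1],
    [[0,0,0],0,1],
    [[0,0,0],0,1],
    [[0,0,0],0,1],
    [[0,0,0],0,1],
    [[0,0,0],0,1],
  ],
)

```text
time: 9.43
tool_pos: [0.5064, 0.0058, 0.2357]
ee_rot: [[0.235, 0.005, 0.972], [-0.972, 0.001, 0.235], [-0.0, -1.0, 0.005]]
ft_force: [8.4, 4.2, -7.8]
opening: 0.236
```

```bash
python3 cap.py c6 250,220,320,310 305,170,395,260; python3 - <<'E'
from h import *
S=pickle.load(open("c6.pkl","rb"))["side"]
a=cv2.resize(S["img"][258:300,262:312],None,fx=8,fy=8,interpolation=cv2.INTER_NEAREST);b=cv2.resize(S["img"][160:345,215:345],None,fx=2.4,fy=2.4)
w=np.zeros((max(len(a),len(b)),a.shape[1]+b.shape[1],3),np.uint8);w[:len(a),:a.shape[1]]=a;w[:len(b),a.shape[1]:]=b;cv2.imwrite("pics/c6z.png",w)
E
```

```text
9.4333 [0.5064 0.0058 0.2357] [ 8.37379868  4.17156743 -7.79957001] 0.23595919613306965
```

View pics/c6z.png

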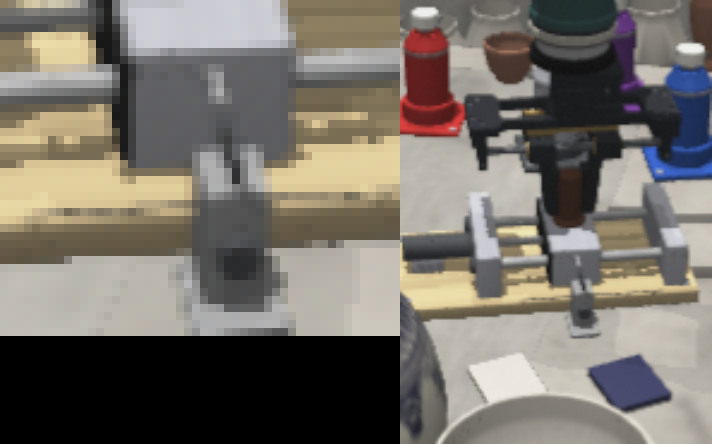

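View pics/c6.png

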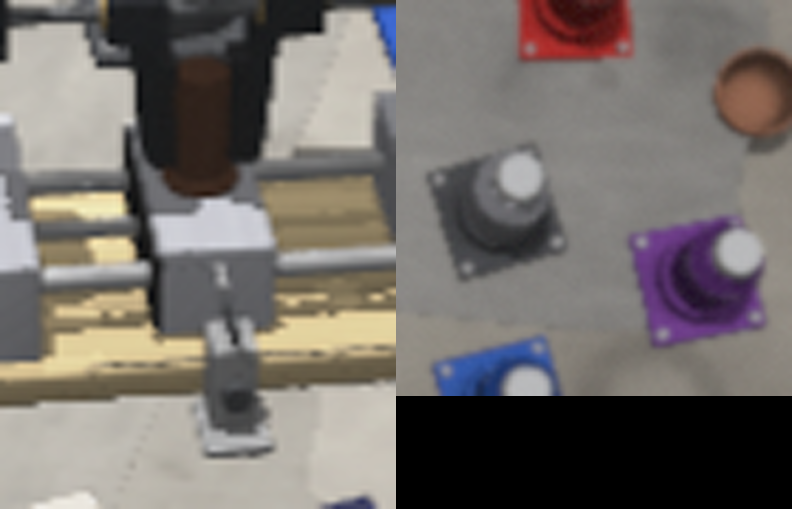

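The pointer, (211,68) to (222,100), runs straight on into the ridge, which ends at (236,180). The cap is up, and the tiles and cup look unmoved, so I hand in.

```bash
python3 -c "
from plant import finish_job,sense
import numpy as np
print(np.abs(sense()['dq']).max());print(finish_job())"
```

```text
0.0016128511444197437
the job is handed in; nothing more can be done
None
```

I pressed the grey can's nozzle cap fully down and let it spring back up. Then I gripped the knob with 45 N and pulled the jaw about 40.5 mm open to the mark. The job was handed in at about 9.4 s with the arm still holding the jaw there.

**Cap:** The wrist force reached 13 N at the bottom of the stroke, against the 4.5 N the spring needs, so it had bottomed. The later pictures show the cap up again, and the jaw was still shut when it came up.

**Mark:** In the side view the pointer runs straight on into the ridge, which I put within about 1 mm. The arm hid the pointer from the top camera, so that view couldn't confirm it. The distance to the mark measured before the pull also differed between views: about 41 mm from the side, and 41 to 43 mm from the top, where the ridge was blurry. That spread is still inside the 5 mm limit.

**Hold:** The last reading showed about 9 N of spring pull along the slide, a steady opening, and joint speeds below 0.002 rad/s. A downward force of about 8 N on the tool also appeared while pulling. I left it, since nothing was slipping.

**Loose items:** The tiles and cup looked unmoved in the last pictures, judged by eye and not measured.

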